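Release-force check of spring latches

TASK

Check the three spring latches standing on the black mat: push each one's cap slowly straight down until the plunger clicks and stays down, but if one has not clicked by about 12 N, stop and do not force it. Leave the two that click standing where they are with their plungers down, and set the too-stiff one upright on the floor of the low blue crate in front of you, its plunger still up. Leave everything else where it lies.

Things in the scene. Friction and masses are not known exactly. Their poses are not given: they have to be found in the camera images.
- latch_a: one of three look-alike spring latches, loose on the mat, about 0.4 kg: plain aluminium block 66 (x) x 36 (y) x 44 mm high, a steel bolt nose sticking out 17 mm from its +x end, a round steel plunger on top. Origin: centre of the block's underside, z up. Grip it across y (36 mm) at 28 to 38 mm height
- cap_a: flat round steel cap on that latch's plunger, 24 mm across, pushed to trip it. Origin: centre of its top face; untouched 70 mm above the block's underside and 10 mm to the -x side of the block's centre. Sprung on the plunger (4 N/mm, up to 6 mm). When 12 N is reached, a good latch has clicked with its cap about 19 mm down; the too-stiff one's cap is down only 3 to 4 mm
- plunger_a (a joint): how far that plunger (the stem under the cap) is in, m: 0 up, 0.016 fully in. The force peaks about 3 mm in, then falls: the plunger snaps in, the bolt draws in about 7 mm, and both stay so when let go (cap top then 54 mm above the underside); let go before, it springs back up. The peak is under 9 N in a good latch, about 20 N in the too-stiff one; looks do not tell
- latch_b: one of three look-alike spring latches, loose on the mat, about 0.4 kg: plain aluminium block 66 (x) x 36 (y) x 44 mm high, a steel bolt nose sticking out 17 mm from its +x end, a round steel plunger on top. Origin: centre of the block's underside, z up. Grip it across y (36 mm) at 28 to 38 mm height
- cap_b: flat round steel cap on that latch's plunger, 24 mm across, pushed to trip it. Origin: centre of its top face; untouched 70 mm above the block's underside and 10 mm to the -x side of the block's centre. Sprung on the plunger (4 N/mm, up to 6 mm). When 12 N is reached, a good latch has clicked with its cap about 19 mm down; the too-stiff one's cap is down only 3 to 4 mm
- plunger_b (a joint): how far that plunger (the stem under the cap) is in, m: 0 up, 0.016 fully in. The force peaks about 3 mm in, then falls: the plunger snaps in, the bolt draws in about 7 mm, and both stay so when let go (cap top then 54 mm above the underside); let go before, it springs back up. The peak is under 9 N in a good latch, about 20 N in the too-stiff one; looks do not tell
- latch_c: one of three look-alike spring latches, loose on the mat, about 0.4 kg: plain aluminium block 66 (x) x 36 (y) x 44 mm high, a steel bolt nose sticking out 17 mm from its +x end, a round steel plunger on top. Origin: centre of the block's underside, z up. Grip it across y (36 mm) at 28 to 38 mm height
- cap_c: flat round steel cap on that latch's plunger, 24 mm across, pushed to trip it. Origin: centre of its top face; untouched 70 mm above the block's underside and 10 mm to the -x side of the block's centre. Sprung on the plunger (4 N/mm, up to 6 mm). When 12 N is reached, a good latch has clicked with its cap about 19 mm down; the too-stiff one's cap is down only 3 to 4 mm
- plunger_c (a joint): how far that plunger (the stem under the cap) is in, m: 0 up, 0.016 fully in. The force peaks about 3 mm in, then falls: the plunger snaps in, the bolt draws in about 7 mm, and both stay so when let go (cap top then 54 mm above the underside); let go before, it springs back up. The peak is under 9 N in a good latch, about 20 N in the too-stiff one; looks do not tell
- mat: fixed black rubber mat, 270 (x) x 440 (y) x 8 mm thick, on which the latches stand in a row along its y; origin at the centre of its underside
- crate: fixed low open blue plastic crate, 240 (x) x 200 (y) x 50 mm high outside, walls and floor 5 mm; origin at the centre of its underside, on the bench
- strike_plate: bystander: small loose steel angle plate on the mat's far edge, 50 x 22 x 14 mm; origin on its underside
- gauge_pin: bystander: loose upright steel pin on the mat's far edge, 16 mm across, 30 mm tall; origin on its underside
- gauge_block: bystander: small loose steel block on the mat's near edge, 30 x 18 x 12 mm; origin on its underside
- wrench: bystander: loose steel wrench lying to the right of the mat; origin on its underside
- screwdriver: bystander: loose screwdriver lying near the mat's right front corner; origin on its underside
- oil_bottle: bystander: white bottle, 54 mm across, 150 mm tall, beyond the crate; origin on its underside
- screw_jar: bystander: jar, 60 mm across, 70 mm tall, at the back; origin on its underside
- wrench_set: bystander: red plastic holder with six wrenches, about 100 x 160 x 40 mm, beyond the mat; origin on its underside
- crate_in (a point): centre of the crate's inner floor, 5 mm above the bench; x and y along the crate's sides
Mind the look-alikes: they are no part of the job. What is shaped like the latch_a but orange is not meant. Leave any orange look-alike of the latch_c alone.

How it is judged:
By the outcome, as a careful person would: the job done as asked, in the order asked, and still so for the second after the job is handed in, with the robot touching nothing.
It also fails if it takes over 54 s, if anything falls off the work surface, if the arm or the gripper's body presses on something with over 40 N, if the wrist force passes 120 N, or if a joint passes its speed limit or range.

ROBOT

A 6-joint arm with a two-finger parallel gripper is mounted at the origin on the work surface. World frame = base frame: x ahead of the robot, y to its left, z up, the work surface at z = 0. Lengths are in m, angles in rad, forces in N, time in s.
With the tool pointing down it reaches from about 0.375 to 0.9 m from the base axis. Payload 3.1 kg.
Tool frame: the origin (TCP) lies on the front face of the gripper's body, between the roots of the fingers; the fingertips stand 73 mm ahead of it and the grasp point (between the pads) lies 54 mm ahead of it (manip.tips_ahead is the distance from the TCP to the fingertips, in m); z points along the fingers, y is the line along which they close (so a half turn about z gives the same grasp; the last joint's range is limited). The gripper opens to 85 mm and grips with 20 to 120 N. Pads are 22 mm wide; open, the fingers measure 114 mm over their backs; the gripper's body (76 mm by 85 mm) begins 54 mm behind the grasp point. The pads swing forward as they close: fully open they stand 13 mm farther back than shut.
Start: joints at [0.979, 0.527, 1.433, -0, 1.181, -0.178], TCP at [0.251, 0.572, 0.304] pointing down, gripper open.
Joint ranges: [-3.08, 3.08], [-0.75, 2.2], [0.22, 2.44], [-1.43, 4.57], [0, 2.65], [-2.85, 2.85]. Speed limits (rad/s): [2.79, 2.79, 3.14, 3.14, 3.14, 3.14].

INTERFACE

Orientations are given as a unit quaternion [x, y, z, w].
In Python, from station import sense, eyes, workorder, manip gives the robot as it stands.
- The arm moves only by the shell command python3 -m inch 'ROWS' [OPENING] [FORCE]. ROWS is JSON, a list of rows, each an object of numbers: "dx", "dy", "dz": the shift along the tool's x, y, z in cm; "wx", "wy", "wz": the turn, a rotation vector about the tool's x, y, z in degrees. In form: [{"dx": .., "dy": .., "dz": .., "wx": .., "wy": .., "wz": ..}, ...]. A call has 1 to 10 rows; each row shifts and turns the commanded pose from where the row before left it, along the tool's axes as they then stand; what a row does not reach is not made up. A row lasts 1/8 s, in which the tool goes at most 62.5 mm and 10.7 degrees, less where a joint would pass 70% of its speed; a pose out of reach is approached as far as the arm can. A call with a gripper value outside its range is refused whole. OPENING is the opening, from 0 (shut) to 1 (fully open), set as the call begins (- or left out, the last holds). The fingers move at their own pace and stop on an object; FORCE is the grip in N (left out, the last holds). Time passes only in rows, so rows that do not move let the fingers close. It gives the time, the measured TCP pose, the force, the opening and the grip force at its end, in the units of the state.
- sense(): the state, without advancing time (a new reading comes with each control period).
- eyes.snapshot(name): name is "scene" or "top" or "wrist"; returns the picture (480x640x3 uint8, red, green, blue); there is no depth.
- eyes.camera_params(name): a dict with "fx", "fy", "cx", "cy" (pixels), "D" ([k1, k2, p1, p2, k3] as OpenCV has them; the pictures are not rectified), "rvec" (rotation vector, rad) and "tvec" (3), from world to camera coordinates, as OpenCV has them. Camera axes: x right, y down, z forward; pixel columns grow to the right and rows downward; lengths in m; the calibration is good to about 2 mm. A picture is of the moment at which its call begins: read the wrist's pose just before it. camera_params takes no time and is no camera call; for the wrist camera it gives the pose at the moment of the call.
- workorder.sign_off(): hands the job in; it is judged then, once.
The state is a dict: "t": time; "q": joint angles; "qd": joint speeds; "tau": joint torques, N m; "tcp_pos": TCP position; "tool_rot": TCP orientation; "force": force on the tool from outside, world axes, zero at the start; "ft_torque": the same for the moment, N m; "finger_gap": opening from 0.0 (shut) to 1.0 (fully open); "gripper_force": force on a finger pad.
Only numpy, scipy, OpenCV 4.12 (cv2) and the standard library are available. Lean on these libraries where they do the work, as an engineer would, in place of code of your own. Each camera call takes 0.05 s, during which the arm holds its last target. There are 200 camera calls.

## Working session

There is one attempt and no reset: what is moved stays moved. The work goes in short steps, Python scripts to look and compute and a shell command to move; the robot and the scene stay as the last step left them, time stands still between calls to the robot, and variables do not carry over. Pictures are saved under pics/ and viewed, at most 10 in all, crops included, and the job is handed in when it is done.

```bash
ls; mkdir -p pics; python3 - <<'E'
from station import sense, eyes, workorder, manip
import cv2
s=sense();print(s)
for n in("scene","top"):
    cv2.imwrite(f"pics/{n}0.png",eyes.snapshot(n)[:,:,::-1]); print(eyes.camera_params(n))
E
```

```text
pics
{'t': 0.0, 'q': array([ 9.78515716e-01,  5.28503549e-01,  1.43390939e+00, -2.78282824e-06,
        1.18140736e+00, -1.78526638e-01]), 'qd': array([ 0.00022487, -0.00122571,  0.00062736,  0.00044608,  0.00069612,
       -0.00089572]), 'tau': array([-5.29053450e-04, -4.42353129e+01, -1.78023845e+01, -5.20066533e-05,
        8.41783796e-03,  4.36635816e-06]), 'tcp_pos': array([0.2509493 , 0.57179006, 0.30290823]), 'tool_rot': array([ 2.05403838e-01,  9.78676669e-01, -1.03260296e-03, -4.17530245e-04]), 'force': array([ 0.35821633,  0.39776133, -1.0324676 ]), 'ft_torque': array([ 0.00794411, -0.03978511, -0.00275215]), 'gripper_force': 0.0, 'finger_gap': 0.9969874306023347}
{'fx': 462.234877027599, 'fy': 462.234877027599, 'cx': 322.4658479623564, 'cy': 239.6050127396288, 'D': array([0.01164142, 0.        , 0.        , 0.        , 0.        ]), 'rvec': array([ 2.28692544,  1.22680861, -0.38482436]), 'tvec': array([-0.25072866, -0.35488221,  1.21739482])}
{'fx': 581.8246405896749, 'fy': 581.8246405896749, 'cx': 318.23089528306457, 'cy': 243.1961398662146, 'D': array([-0.14206093,  0.        ,  0.        ,  0.        ,  0.        ]), 'rvec': array([ 2.15255513, -2.20396757,  0.1190653 ]), 'tvec': array([-0.03424851,  0.52829487,  1.27647138])}
```

View pics/scene0.png

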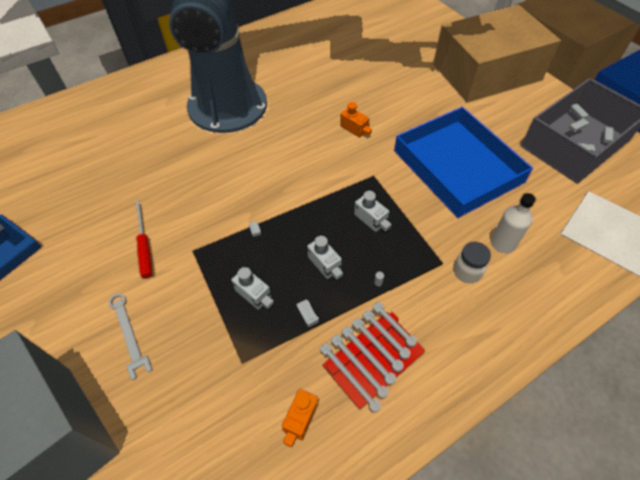

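View pics/top0.png

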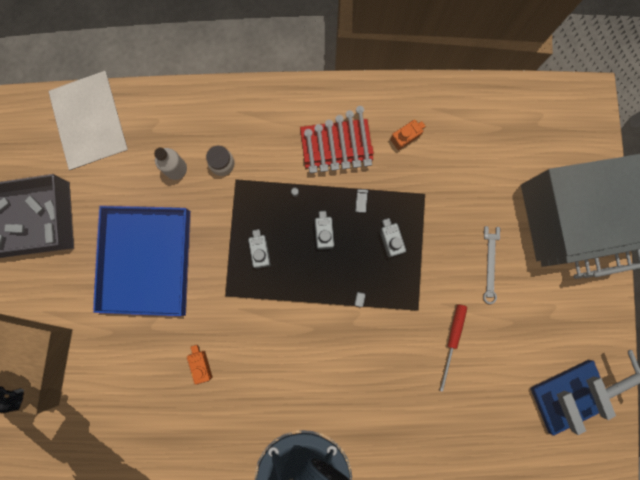

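The three aluminium latches on the black mat are at top-view (259,248), (324,231) and (392,238), and these are the ones meant. The orange look-alikes at (199,365) and (408,134) are not. The crate is at (142,261). I'll confirm the latches in an enlarged crop.

```bash
python3 - <<'E'
import cv2
i=cv2.imread("pics/top0.png")[190:290,235:425]
cv2.imwrite("pics/crop0.png",cv2.resize(i,None,fx=4.2,fy=4.2,interpolation=cv2.INTER_CUBIC))
E
cat > h.py <<'E'
from station import sense, eyes, manip
import cv2, numpy as np
from scipy.spatial.transform import Rotation as R
def ray(name,uv,z,p=None):
    p=p or eyes.camera_params(name)
    K=np.array([[p['fx'],0,p['cx']],[0,p['fy'],p['cy']],[0,0,1]])
    n=cv2.undistortPoints(np.array([[uv]],float),K,p['D'])[0,0]
    Rm=cv2.Rodrigues(p['rvec'])[0]; c=-Rm.T@p['tvec']; d=Rm.T@np.r_[n,1]
    return (c+d*(z-c[2])/d[2])[:2]
def goto(xyz,yaw=None,s=None):
    """shift in tool axes (cm) and turn about tool z (deg) so that tool y lies along world angle yaw (deg)"""
    s=s or sense(); r=R.from_quat(s['tool_rot']); d=r.inv().apply(np.array(xyz)-s['tcp_pos'])*100
    print('tool shift cm',d.round(2),'tcp',s['tcp_pos'].round(4),'t',round(s['t'],2))
    y=r.apply([0,1,0]); a=np.degrees(np.arctan2(y[1],y[0])); print('tool y angle',a.round(1),'z',r.apply([0,0,1]).round(3))
    if yaw is not None: print('wz', (-(yaw-a)+90)%180-90)
E
```

```text
(no output)
```

View pics/crop0.png

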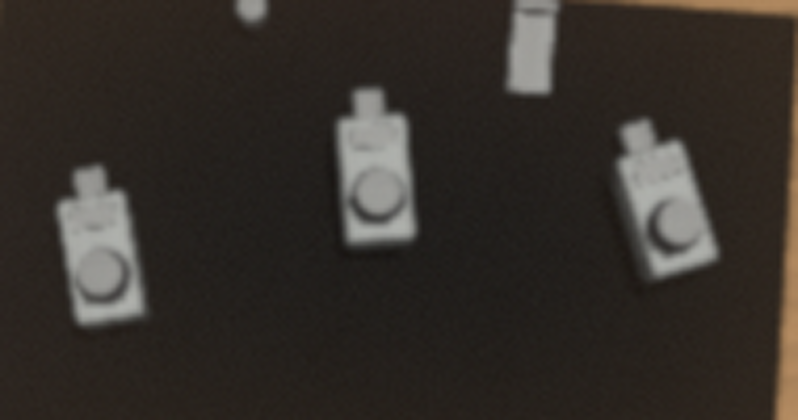

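The crop shows three plain aluminium latches with their noses pointing up in the image (+x). Their caps are at crop (101,272), (377,193) and (679,223).

```bash
python3 - <<'E'
from h import *
p=eyes.camera_params("top"); f=lambda u,z:ray("top",((u[0]+.5)/4.2-.5+235,(u[1]+.5)/4.2-.5+190),z,p)
L={'left':((101,272),[(57,207),(127,192),(147,317),(75,325)]),'mid':((377,193),[(337,120),(407,114),(415,240),(345,245)]),'right':((679,223),[(617,160),(683,141),(718,257),(648,280)])}
for k,(c,q) in L.items():
    c=f(c,.078); q=np.array([f(a,.052) for a in q]); m=q.mean(0)
    d=(q[0]+q[1]-q[2]-q[3])/2; e=(q[0]+q[3]-q[1]-q[2])/2
    print(k,'cap',c.round(4),'blk',m.round(4),'len',np.linalg.norm(d).round(4),np.linalg.norm(e).round(4),'yaw',np.degrees(np.arctan2(d[1],d[0])).round(1),(np.degrees(np.arctan2(e[1],e[0]))-90).round(1),'cap yaw', np.degrees(np.arctan2(*(m-c)[::-1])).round(1))
for u in [(105,211),(188,211),(184,314),(97,312)]: print('crate rim',ray("top",u,.05,p).round(3))
s=sense(); w=eyes.camera_params("wrist"); Rm=cv2.Rodrigues(w['rvec'])[0]; c=-Rm.T@w['tvec']
r=R.from_quat(s['tool_rot']); print('wrist cam in tool',r.inv().apply(c-s['tcp_pos']).round(3), 'axes', (r.inv().as_matrix()@Rm.T).round(2), w['fx'], manip.tips_ahead)
goto([0.53,0.15,.25],90)
E
```

```text
left cap [0.5012 0.0823] blk [0.5094 0.0843] len 0.0644 0.0375 yaw 8.0 7.9 cap yaw 13.5
mid cap [ 0.5385 -0.0596] blk [ 0.5484 -0.0599] len 0.0662 0.0367 yaw 2.2 3.2 cap yaw -1.8
right cap [ 0.5195 -0.2143] blk [ 0.5292 -0.2119] len 0.0644 0.0377 yaw 13.6 15.8 cap yaw 13.9
crate rim [0.609 0.43 ]
crate rim [0.603 0.241]
crate rim [0.376 0.251]
crate rim [0.383 0.447]
wrist cam in tool [ 0.069  0.    -0.07 ] axes [[ 0.   -0.96 -0.27]
 [ 1.    0.    0.  ]
 [-0.   -0.27  0.96]] 411.9548469724567 0.0726
tool shift cm [-42.51 -27.39   5.34] tcp [0.251  0.5718 0.303 ] t 0.1
tool y angle 66.3 z [-0.001 -0.002 -1.   ]
wz -23.706556411111805
```

```bash
python3 -m inch '[{"wz":-10.5},{"wz":-10.5},{"wz":-10.5},{"dx":-1.8,"dy":-5.2,"dz":0},{"dx":-1.8,"dy":-5.2},{"dx":-1.8,"dy":-5.2},{"dx":-1.8,"dy":-5.2},{"dx":-1.8,"dy":-5.2},{"dx":-1.8,"dy":-5.2},{"dx":-1.8,"dy":-5.2}]' 0; python3 -m inch '[{"dx":-1.8,"dy":-5.2},{"dx":-1.8,"dy":-5.2},{"dx":-1.8,"dy":-5.2},{"dz":5},{"dz":5},{}]' 0
python3 -c "
from h import *
goto([.5012,.0823,.158],98)"
```

```text
tool shift cm [-42.6  -34.73  14.56] tcp [0.251  0.5718 0.303 ] t 0.1
tool y angle 66.3 z [-0.001 -0.002 -1.   ]
wz -31.706556411111805invalid input at $[0]: expected keys dx, dy, dz, wx, wy, wz
invalid input at $[0]: expected keys dx, dy, dz, wx, wy, wz
```

```bash
python3 -m inch '[{"dx":0,"dy":0,"dz":0,"wx":0,"wy":0,"wz":-10.5},{"dx":0,"dy":0,"dz":0,"wx":0,"wy":0,"wz":-10.5},{"dx":0,"dy":0,"dz":0,"wx":0,"wy":0,"wz":-10.5},{"dx":-1.8,"dy":-5.2,"dz":0,"wx":0,"wy":0,"wz":0},{"dx":-1.8,"dy":-5.2,"dz":0,"wx":0,"wy":0,"wz":0},{"dx":-1.8,"dy":-5.2,"dz":0,"wx":0,"wy":0,"wz":0},{"dx":-1.8,"dy":-5.2,"dz":0,"wx":0,"wy":0,"wz":0},{"dx":-1.8,"dy":-5.2,"dz":0,"wx":0,"wy":0,"wz":0},{"dx":-1.8,"dy":-5.2,"dz":0,"wx":0,"wy":0,"wz":0},{"dx":-1.8,"dy":-5.2,"dz":0,"wx":0,"wy":0,"wz":0}]' 0; python3 -m inch '[{"dx":-1.8,"dy":-5.2,"dz":0,"wx":0,"wy":0,"wz":0},{"dx":-1.8,"dy":-5.2,"dz":0,"wx":0,"wy":0,"wz":0},{"dx":-1.8,"dy":-5.2,"dz":0,"wx":0,"wy":0,"wz":0},{"dx":0,"dy":0,"dz":5,"wx":0,"wy":0,"wz":0},{"dx":0,"dy":0,"dz":5,"wx":0,"wy":0,"wz":0},{"dx":0,"dy":0,"dz":0,"wx":0,"wy":0,"wz":0}]' 0
python3 -c "
from h import *
goto([.5012,.0823,.158],98)"
```

```text
t: 1.35
tcp_pos: [0.4259, 0.227, 0.3037]
tool_rot: [-0.068, 0.998, -0.0, -0.0]
force: [1.6, 0.2, -0.1]
finger_gap: -0.003
gripper_force: 0.0
t: 2.1
tcp_pos: [0.4976, 0.0813, 0.2007]
tool_rot: [-0.068, 0.998, 0.001, -0.005]
force: [0.2, -0.1, 0.2]
finger_gap: -0.003
gripper_force: 0.0
tool shift cm [-0.42  0.05  4.27] tcp [0.4976 0.0813 0.2007] t 2.1
tool y angle 97.7 z [-0.01   0.001 -1.   ]
wz -0.25155915847403776
```

```bash
python3 -m inch '[{"dx":-0.4,"dy":0.05,"dz":2,"wx":0,"wy":0,"wz":0},{"dx":0,"dy":0,"dz":1,"wx":0,"wy":0,"wz":0},{"dx":0,"dy":0,"dz":0,"wx":0,"wy":0,"wz":0}]' 0
python3 -c "
from h import *
goto([.5012,.0823,.158],98)
im=eyes.snapshot('wrist');cv2.imwrite('pics/w1.png',im[:,:,::-1])"
```

```text
t: 2.48
tcp_pos: [0.5041, 0.0827, 0.1746]
tool_rot: [-0.068, 0.998, -0.0, 0.0]
force: [-0.4, 0.4, 0.2]
finger_gap: -0.003
gripper_force: 0.0
tool shift cm [0.29 0.   1.66] tcp [0.5041 0.0827 0.1746] t 2.48
tool y angle 97.8 z [ 0. -0. -1.]
wz -0.175673959783893
```

View pics/w1.png

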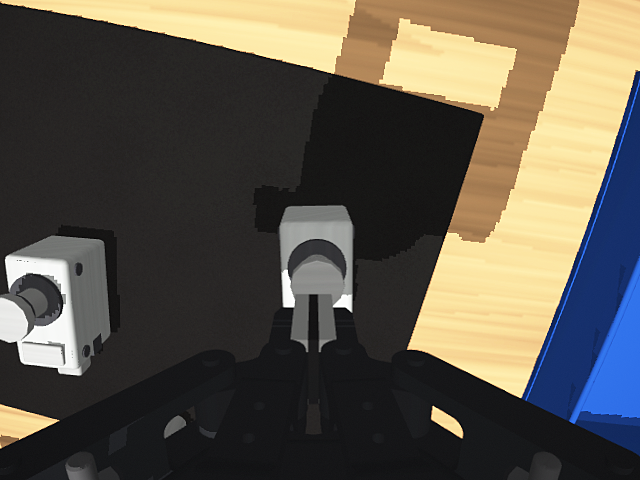

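The wrist view shows the left latch's cap at about (318,274), its back half visible and the front half hidden by the fingertips at (313,300).

```bash
python3 -c "
from h import *
for u in [(291,270),(345,270),(318,258)]: print(ray('wrist',u,.078).round(4))
print('blk top near edge',ray('wrist',(281,222),.052),ray('wrist',(353,221),.052))
"; python3 -m inch '[{"dx":0.2,"dy":0,"dz":1,"wx":0,"wy":0,"wz":0},{"dx":0,"dy":0,"dz":0.5,"wx":0,"wy":0,"wz":0},{"dx":0,"dy":0,"dz":0,"wx":0,"wy":0,"wz":0}]'
```

```text
[0.4961 0.0722]
[0.493  0.0952]
[0.4892 0.0829]
blk top near edge [0.48194943 0.06422843] [0.47674352 0.09842022]
t: 2.9
tcp_pos: [0.5017, 0.0822, 0.1585]
tool_rot: [-0.068, 0.998, 0.0, -0.001]
force: [0.3, -0.3, 0.3]
finger_gap: 0.0
gripper_force: 0.0
```

```bash
python3 -m inch '[{"dx":0,"dy":0,"dz":0.4,"wx":0,"wy":0,"wz":0},{"dx":0,"dy":0,"dz":0.2,"wx":0,"wy":0,"wz":0},{"dx":0,"dy":0,"dz":0.1,"wx":0,"wy":0,"wz":0},{"dx":0,"dy":0,"dz":0.1,"wx":0,"wy":0,"wz":0},{"dx":0,"dy":0,"dz":0.1,"wx":0,"wy":0,"wz":0},{"dx":0,"dy":0,"dz":0.1,"wx":0,"wy":0,"wz":0},{"dx":0,"dy":0,"dz":0,"wx":0,"wy":0,"wz":0}]'
```

```text
t: 3.78
tcp_pos: [0.5021, 0.0822, 0.1491]
tool_rot: [-0.068, 0.998, -0.0, 0.0]
force: [-0.0, 0.6, 3.0]
finger_gap: -0.003
gripper_force: 1.5
```

```bash
for i in 1 2 ; do python3 -m inch '[{"dx":0,"dy":0,"dz":0.05,"wx":0,"wy":0,"wz":0},{"dx":0,"dy":0,"dz":0.05,"wx":0,"wy":0,"wz":0}]' | grep -E "tcp|^force"; done
```

```text
tcp_pos: [0.5021, 0.0822, 0.1481]
force: [-1.0, -0.0, 4.3]
tcp_pos: [0.5021, 0.0822, 0.1471]
force: [-1.1, -0.1, 5.9]
```

```bash
for i in 1 2 3; do python3 -m inch '[{"dx":0,"dy":0,"dz":0.05,"wx":0,"wy":0,"wz":0},{"dx":0,"dy":0,"dz":0.05,"wx":0,"wy":0,"wz":0}]' | grep -E "tcp|^force"; done
```

```text
tcp_pos: [0.5021, 0.0822, 0.1462]
force: [-0.4, -0.3, 7.2]
tcp_pos: [0.5021, 0.0822, 0.1452]
force: [-0.8, 0.5, 6.8]
tcp_pos: [0.5021, 0.0822, 0.1442]
force: [-0.8, -0.1, 5.8]
```

```bash
python3 -m inch '[{"dx":0,"dy":0,"dz":0.15,"wx":0,"wy":0,"wz":0},{"dx":0,"dy":0,"dz":0.15,"wx":0,"wy":0,"wz":0},{"dx":0,"dy":0,"dz":0.15,"wx":0,"wy":0,"wz":0},{"dx":0,"dy":0,"dz":0.15,"wx":0,"wy":0,"wz":0},{"dx":0,"dy":0,"dz":0.15,"wx":0,"wy":0,"wz":0},{"dx":0,"dy":0,"dz":0.15,"wx":0,"wy":0,"wz":0},{"dx":0,"dy":0,"dz":0.1,"wx":0,"wy":0,"wz":0},{"dx":0,"dy":0,"dz":0.05,"wx":0,"wy":0,"wz":0}]'
```

```text
t: 6.02
tcp_pos: [0.502, 0.0822, 0.1336]
tool_rot: [-0.068, 0.998, -0.0, -0.0]
force: [-1.3, 0.7, 5.0]
finger_gap: 0.001
gripper_force: 2.0
```

```bash
python3 -m inch '[{"dx":0,"dy":0,"dz":0.05,"wx":0,"wy":0,"wz":0},{"dx":0,"dy":0,"dz":0.05,"wx":0,"wy":0,"wz":0}]' |grep -E "tcp|^force"
```

```text
tcp_pos: [0.502, 0.0822, 0.1328]
force: [-1.8, -0.4, 7.3]
```

```bash
python3 -m inch '[{"dx":0,"dy":0,"dz":0.04,"wx":0,"wy":0,"wz":0},{"dx":0,"dy":0,"dz":0.03,"wx":0,"wy":0,"wz":0}]' |grep -E "tcp|^force"
python3 -m inch '[{"dx":0,"dy":0,"dz":-0.3,"wx":0,"wy":0,"wz":0},{"dx":0,"dy":0,"dz":-1,"wx":0,"wy":0,"wz":0},{"dx":0,"dy":0,"dz":-3,"wx":0,"wy":0,"wz":0},{"dx":0,"dy":0,"dz":0,"wx":0,"wy":0,"wz":0}]' |grep -E "tcp|^force|t:"
python3 -c "
from h import *
goto([.5385,-.0596,.156],93)"
```

```text
tcp_pos: [0.502, 0.0822, 0.1324]
force: [-1.8, -0.9, 8.7]
t: 7.02
tcp_pos: [0.5034, 0.0822, 0.1766]
tool_rot: [-0.068, 0.998, -0.0, 0.002]
force: [-0.4, 0.4, -0.1]
tool shift cm [ -1.55 -14.52   2.08] tcp [0.5034 0.0822 0.1766] t 7.03
tool y angle 97.8 z [ 0.005 -0.    -1.   ]
wz 4.794486890905716
```

```bash
python3 -m inch '[{"dx":-0.5,"dy":-4.8,"dz":0,"wx":0,"wy":0,"wz":0},{"dx":-0.5,"dy":-4.8,"dz":0,"wx":0,"wy":0,"wz":0},{"dx":-0.5,"dy":-4.9,"dz":0,"wx":0,"wy":0,"wz":0},{"dx":0,"dy":0,"dz":1.5,"wx":0,"wy":0,"wz":4.8},{"dx":0,"dy":0,"dz":0,"wx":0,"wy":0,"wz":0}]' |grep -E "tcp|^force"
python3 -c "
from h import *
goto([.5385,-.0596,.1535],93)
im=eyes.snapshot('wrist');cv2.imwrite('pics/w2.png',im[:,:,::-1])"
```

```text
tcp_pos: [0.5355, -0.0598, 0.1582]
force: [-0.4, -0.0, 0.3]
tool shift cm [-0.31  0.    0.47] tcp [ 0.5355 -0.0598  0.1582] t 7.65
tool y angle 93.0 z [-0.004  0.001 -1.   ]
wz -0.03711639324416183
```

View pics/w2.png

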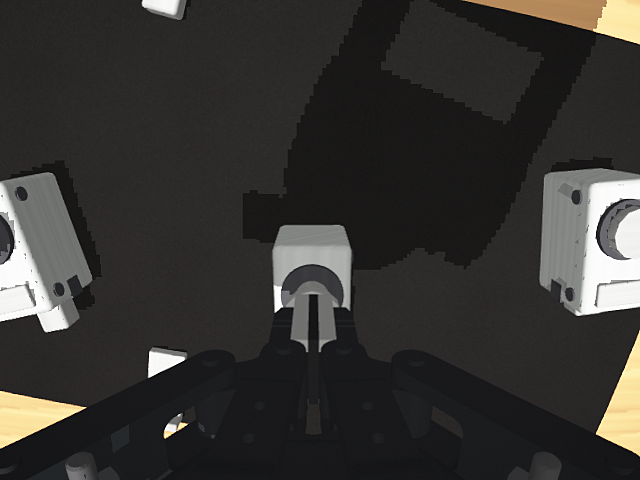

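The mid cap lies under the fingertips at (313,285). The left latch, at the right edge of the view (630,230), shows its cap low, so its plunger is down.

```bash
python3 -m inch '[{"dx":-0.2,"dy":0,"dz":0.3,"wx":0,"wy":0,"wz":0},{"dx":0,"dy":0,"dz":0.3,"wx":0,"wy":0,"wz":0},{"dx":0,"dy":0,"dz":0.1,"wx":0,"wy":0,"wz":0},{"dx":0,"dy":0,"dz":0.1,"wx":0,"wy":0,"wz":0},{"dx":0,"dy":0,"dz":0.1,"wx":0,"wy":0,"wz":0}]' |grep -E "tcp|^force"
python3 -m inch '[{"dx":0,"dy":0,"dz":0.05,"wx":0,"wy":0,"wz":0},{"dx":0,"dy":0,"dz":0.05,"wx":0,"wy":0,"wz":0}]' |grep -E "tcp|^force"
```

```text
tcp_pos: [0.5385, -0.0592, 0.1508]
force: [-0.2, 0.0, 0.2]
tcp_pos: [0.5385, -0.0593, 0.1498]
force: [-0.3, 0.1, 0.8]
```

```bash
for i in 1 2; do python3 -m inch '[{"dx":0,"dy":0,"dz":0.05,"wx":0,"wy":0,"wz":0},{"dx":0,"dy":0,"dz":0.05,"wx":0,"wy":0,"wz":0}]' |grep -E "tcp|^force"; done
```

```text
tcp_pos: [0.5385, -0.0593, 0.1489]
force: [-1.0, 0.3, 2.0]
tcp_pos: [0.5385, -0.0593, 0.1479]
force: [-1.4, 1.6, 4.2]
```

```bash
for i in 1 2; do python3 -m inch '[{"dx":0,"dy":0,"dz":0.05,"wx":0,"wy":0,"wz":0},{"dx":0,"dy":0,"dz":0.05,"wx":0,"wy":0,"wz":0}]' |grep -E "tcp|^force"; done
```

```text
tcp_pos: [0.5385, -0.0593, 0.1468]
force: [0.1, 1.9, 4.8]
tcp_pos: [0.5385, -0.0593, 0.1457]
force: [-0.5, 0.8, 4.8]
```

```bash
python3 -m inch '[{"dx":0,"dy":0,"dz":0.07,"wx":0,"wy":0,"wz":0},{"dx":0,"dy":0,"dz":0.07,"wx":0,"wy":0,"wz":0}]' |grep -E "tcp|^force"
python3 -m inch '[{"dx":0,"dy":0,"dz":0.07,"wx":0,"wy":0,"wz":0},{"dx":0,"dy":0,"dz":0.07,"wx":0,"wy":0,"wz":0}]' |grep -E "tcp|^force"
```

```text
tcp_pos: [0.5386, -0.0593, 0.1443]
force: [-1.7, -0.1, 4.1]
tcp_pos: [0.5385, -0.0593, 0.1428]
force: [-0.4, 1.4, 3.7]
```

Past its peak, so this one is also good. I'll finish the stroke to about 0.1325.

```bash
python3 -m inch '[{"dx":0,"dy":0,"dz":0.15,"wx":0,"wy":0,"wz":0},{"dx":0,"dy":0,"dz":0.15,"wx":0,"wy":0,"wz":0},{"dx":0,"dy":0,"dz":0.15,"wx":0,"wy":0,"wz":0},{"dx":0,"dy":0,"dz":0.15,"wx":0,"wy":0,"wz":0},{"dx":0,"dy":0,"dz":0.15,"wx":0,"wy":0,"wz":0},{"dx":0,"dy":0,"dz":0.1,"wx":0,"wy":0,"wz":0},{"dx":0,"dy":0,"dz":0.1,"wx":0,"wy":0,"wz":0}]' |grep -E "t:|tcp|^force"
```

```text
t: 10.95
tcp_pos: [0.5385, -0.0593, 0.1336]
tool_rot: [-0.026, 1.0, -0.0, -0.0]
force: [-1.1, 0.0, 4.1]
```

```bash
python3 -m inch '[{"dx":0,"dy":0,"dz":0.05,"wx":0,"wy":0,"wz":0},{"dx":0,"dy":0,"dz":0.02,"wx":0,"wy":0,"wz":0}]' |grep -E "tcp|^force"
```

```text
tcp_pos: [0.5385, -0.0593, 0.1331]
force: [-1.7, -0.2, 5.5]
```

```bash
python3 -m inch '[{"dx":0,"dy":0,"dz":0.05,"wx":0,"wy":0,"wz":0},{"dx":0,"dy":0,"dz":0.05,"wx":0,"wy":0,"wz":0}]' |grep -E "tcp|^force"
python3 -m inch '[{"dx":0,"dy":0,"dz":-0.3,"wx":0,"wy":0,"wz":0},{"dx":0,"dy":0,"dz":-1,"wx":0,"wy":0,"wz":0},{"dx":0,"dy":0,"dz":-3,"wx":0,"wy":0,"wz":0},{"dx":0,"dy":0,"dz":0,"wx":0,"wy":0,"wz":0}]' |grep -E "tcp|^force|t:"
python3 -c "
from h import *
goto([.5195,-.2143,.156],104)"
```

```text
tcp_pos: [0.5385, -0.0593, 0.1325]
force: [-1.6, 0.1, 8.7]
t: 11.95
tcp_pos: [0.54, -0.0597, 0.1768]
tool_rot: [-0.026, 1.0, -0.001, 0.002]
force: [-0.2, -0.2, 0.1]
tool shift cm [  2.86 -15.33   2.09] tcp [ 0.54   -0.0597  0.1768] t 11.95
tool y angle 93.0 z [ 0.005 -0.002 -1.   ]
wz -11.005552383848027
```

```bash
python3 -m inch '[{"dx":0.9,"dy":-5.1,"dz":0,"wx":0,"wy":0,"wz":0},{"dx":0.9,"dy":-5.1,"dz":0,"wx":0,"wy":0,"wz":0},{"dx":0.9,"dy":-5.1,"dz":0,"wx":0,"wy":0,"wz":0},{"dx":0,"dy":0,"dz":0.8,"wx":0,"wy":0,"wz":-6},{"dx":0,"dy":0,"dz":0.7,"wx":0,"wy":0,"wz":-5},{"dx":0,"dy":0,"dz":0,"wx":0,"wy":0,"wz":0}]' |grep -E "tcp|^force"
python3 -c "
from h import *
goto([.5195,-.2143,.1535],104)
im=eyes.snapshot('wrist');cv2.imwrite('pics/w3.png',im[:,:,::-1])"
```

```text
tcp_pos: [0.5188, -0.2134, 0.1586]
force: [0.2, -0.6, 0.6]
tool shift cm [-0.04 -0.11  0.51] tcp [ 0.5188 -0.2134  0.1586] t 12.7
tool y angle 103.9 z [-0.002  0.001 -1.   ]
wz -0.09839580024123507
```

View pics/w3.png

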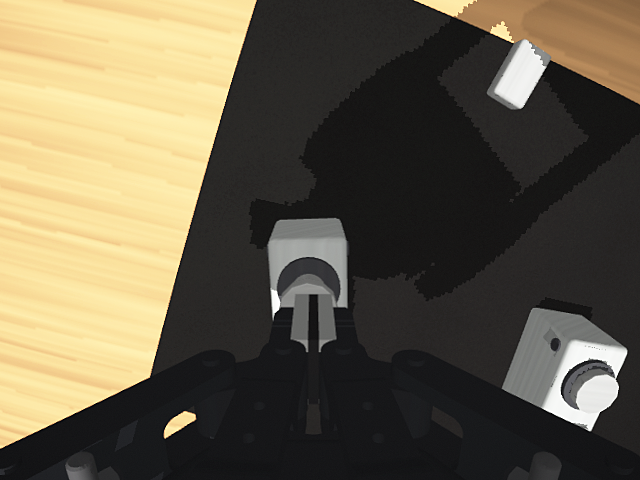

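The right cap is at about (309,282), just under the tips. Descending with small steps.

```bash
python3 -m inch '[{"dx":0,"dy":-0.1,"dz":0.3,"wx":0,"wy":0,"wz":0},{"dx":0,"dy":0,"dz":0.3,"wx":0,"wy":0,"wz":0},{"dx":0,"dy":0,"dz":0.1,"wx":0,"wy":0,"wz":0},{"dx":0,"dy":0,"dz":0.1,"wx":0,"wy":0,"wz":0},{"dx":0,"dy":0,"dz":0.05,"wx":0,"wy":0,"wz":0}]' |grep -E "tcp|^force"
python3 -m inch '[{"dx":0,"dy":0,"dz":0.05,"wx":0,"wy":0,"wz":0},{"dx":0,"dy":0,"dz":0.05,"wx":0,"wy":0,"wz":0}]' |grep -E "tcp|^force"
```

```text
tcp_pos: [0.5198, -0.2145, 0.1512]
force: [0.2, -1.2, -0.6]
tcp_pos: [0.5198, -0.2145, 0.1503]
force: [-0.1, 0.0, 0.9]
```

```bash
python3 -m inch '[{"dx":0,"dy":0,"dz":0.05,"wx":0,"wy":0,"wz":0},{"dx":0,"dy":0,"dz":0.05,"wx":0,"wy":0,"wz":0}]' |grep -E "tcp|^force"
```

```text
tcp_pos: [0.5198, -0.2145, 0.1494]
force: [-0.9, -0.2, 3.3]
```

```bash
python3 -m inch '[{"dx":0,"dy":0,"dz":0.05,"wx":0,"wy":0,"wz":0},{"dx":0,"dy":0,"dz":0.05,"wx":0,"wy":0,"wz":0}]' |grep -E "tcp|^force"
```

```text
tcp_pos: [0.5198, -0.2145, 0.1486]
force: [-0.9, 0.2, 5.3]
```

```bash
python3 -m inch '[{"dx":0,"dy":0,"dz":0.05,"wx":0,"wy":0,"wz":0}]' |grep -E "tcp|^force"
```

```text
tcp_pos: [0.5198, -0.2145, 0.1481]
force: [-1.4, 1.2, 6.1]
```

```bash
python3 -m inch '[{"dx":0,"dy":0,"dz":0.05,"wx":0,"wy":0,"wz":0},{"dx":0,"dy":0,"dz":0.05,"wx":0,"wy":0,"wz":0}]' |grep -E "tcp|^force"
```

```text
tcp_pos: [0.5198, -0.2145, 0.1474]
force: [-1.6, 0.5, 8.7]
```

```bash
python3 -m inch '[{"dx":0,"dy":0,"dz":0.05,"wx":0,"wy":0,"wz":0}]' |grep -E "tcp|^force"
```

```text
tcp_pos: [0.5199, -0.2145, 0.1471]
force: [-2.0, 1.3, 8.9]
```

```bash
python3 -m inch '[{"dx":0,"dy":0,"dz":0.05,"wx":0,"wy":0,"wz":0},{"dx":0,"dy":0,"dz":0.03,"wx":0,"wy":0,"wz":0}]' |grep -E "tcp|^force"
```

```text
tcp_pos: [0.5199, -0.2145, 0.1465]
force: [-1.9, 1.8, 10.1]
```

```bash
python3 -m inch '[{"dx":0,"dy":0,"dz":0.05,"wx":0,"wy":0,"wz":0},{"dx":0,"dy":0,"dz":0.0,"wx":0,"wy":0,"wz":0}]' |grep -E "tcp|^force"
```

```text
tcp_pos: [0.5198, -0.2145, 0.1462]
force: [-1.6, 1.6, 11.9]
```

Reached 11.9 N at about 4 mm with no click, so this is the too-stiff one. Release it, open the gripper and grasp it.

```bash
python3 -m inch '[{"dx":0,"dy":0,"dz":-0.5,"wx":0,"wy":0,"wz":0},{"dx":0,"dy":0,"dz":-1,"wx":0,"wy":0,"wz":0},{"dx":0,"dy":0,"dz":-3,"wx":0,"wy":0,"wz":0},{"dx":-1,"dy":0,"dz":0,"wx":0,"wy":0,"wz":0}]' |grep -E "tcp|^force"
python3 -m inch '[{"dx":0,"dy":0,"dz":0,"wx":0,"wy":0,"wz":0},{"dx":0,"dy":0,"dz":0,"wx":0,"wy":0,"wz":0},{"dx":0,"dy":0,"dz":0,"wx":0,"wy":0,"wz":0},{"dx":0,"dy":0,"dz":0,"wx":0,"wy":0,"wz":0}]' 1
python3 -c "
from h import *
goto([.5294,-.2119,.092],104.3)
im=eyes.snapshot('wrist');cv2.imwrite('pics/w4.png',im[:,:,::-1])"
```

```text
tcp_pos: [0.5304, -0.2127, 0.1917]
force: [0.4, -0.6, 0.3]
t: 16.12
tcp_pos: [0.5292, -0.212, 0.1894]
tool_rot: [-0.122, 0.993, 0.0, -0.0]
force: [-0.1, 0.3, 0.4]
finger_gap: 0.846
gripper_force: 0.0
tool shift cm [-0.03 -0.01  9.74] tcp [ 0.5292 -0.212   0.1894] t 16.12
tool y angle 104.0 z [-0.001  0.001 -1.   ]
wz -0.3139877740786261
```

View pics/w4.png

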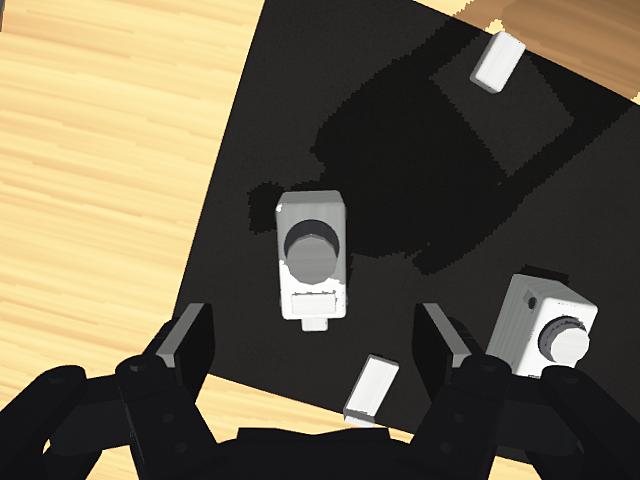

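The latch is centred at (312,255), aligned with the open fingers; both fingers are clear of the strike plate (372,388) and the mid latch (555,325).

```bash
python3 -m inch '[{"dx":0,"dy":0,"dz":3,"wx":0,"wy":0,"wz":0},{"dx":0,"dy":0,"dz":3,"wx":0,"wy":0,"wz":0},{"dx":0,"dy":0,"dz":2.5,"wx":0,"wy":0,"wz":0},{"dx":0,"dy":0,"dz":1.2,"wx":0,"wy":0,"wz":0},{"dx":0,"dy":0,"dz":0,"wx":0,"wy":0,"wz":0}]' 1 | grep -E "tcp|^force|gap"
python3 -m inch '[{"dx":0,"dy":0,"dz":0,"wx":0,"wy":0,"wz":0},{"dx":0,"dy":0,"dz":0,"wx":0,"wy":0,"wz":0},{"dx":0,"dy":0,"dz":0,"wx":0,"wy":0,"wz":0},{"dx":0,"dy":0,"dz":0,"wx":0,"wy":0,"wz":0},{"dx":0,"dy":0,"dz":0,"wx":0,"wy":0,"wz":0},{"dx":0,"dy":0,"dz":0,"wx":0,"wy":0,"wz":0}]' 0 50
```

```text
tcp_pos: [0.5292, -0.2119, 0.0923]
force: [-0.3, -0.4, 0.0]
finger_gap: 0.997
t: 17.55
tcp_pos: [0.53, -0.2124, 0.094]
tool_rot: [-0.122, 0.993, -0.001, 0.001]
force: [-0.7, 0.7, 5.9]
finger_gap: 0.42
gripper_force: 51.0
```

```bash
python3 -m inch '[{"dx":0,"dy":0,"dz":-1,"wx":0,"wy":0,"wz":0},{"dx":0,"dy":0,"dz":-3,"wx":0,"wy":0,"wz":0},{"dx":0,"dy":0,"dz":-4,"wx":0,"wy":0,"wz":0},{"dx":0,"dy":0,"dz":-4,"wx":0,"wy":0,"wz":0},{"dx":0,"dy":0,"dz":-3,"wx":0,"wy":0,"wz":0},{"dx":0,"dy":0,"dz":0,"wx":0,"wy":0,"wz":0}]' | grep -E "tcp|^force|gap|gri"
python3 -c "
from h import *
goto([.493,.342,.23],104.3)"
```

```text
tcp_pos: [0.5302, -0.2124, 0.2449]
force: [-0.6, -0.2, -4.8]
finger_gap: 0.414
gripper_force: 50.7
tool shift cm [-9.79 54.7   1.33] tcp [ 0.5302 -0.2124  0.2449] t 18.3
tool y angle 104.0 z [ 0.004 -0.003 -1.   ]
wz -0.30754532492667863
```

Held (−4.8 N ≈ 0.45 kg). Carry it over the crate.

```bash
python3 -m inch '[{"dx":-0.5,"dy":2.5,"dz":0,"wx":0,"wy":0,"wz":0},{"dx":-0.8,"dy":4.5,"dz":0,"wx":0,"wy":0,"wz":0},{"dx":-0.8,"dy":4.5,"dz":0,"wx":0,"wy":0,"wz":0},{"dx":-0.8,"dy":4.5,"dz":0,"wx":0,"wy":0,"wz":0},{"dx":-0.8,"dy":4.5,"dz":0,"wx":0,"wy":0,"wz":0},{"dx":-0.8,"dy":4.5,"dz":0,"wx":0,"wy":0,"wz":0},{"dx":-0.8,"dy":4.5,"dz":0,"wx":0,"wy":0,"wz":0},{"dx":-0.8,"dy":4.5,"dz":0,"wx":0,"wy":0,"wz":0},{"dx":-0.8,"dy":4.5,"dz":0,"wx":0,"wy":0,"wz":0},{"dx":-0.8,"dy":4.5,"dz":0,"wx":0,"wy":0,"wz":0}]' | grep -E "tcp|^force|gap|gri"
python3 -m inch '[{"dx":-0.8,"dy":4.5,"dz":0,"wx":0,"wy":0,"wz":0},{"dx":-0.8,"dy":4.5,"dz":0,"wx":0,"wy":0,"wz":0},{"dx":-0.4,"dy":2.5,"dz":0,"wx":0,"wy":0,"wz":0},{"dx":0,"dy":0,"dz":0,"wx":0,"wy":0,"wz":0},{"dx":0,"dy":0,"dz":0,"wx":0,"wy":0,"wz":0}]' | grep -E "tcp|^force|gap|gri"
python3 -c "
from h import *
goto([.493,.342,.13],104.3)
im=eyes.snapshot('top');cv2.imwrite('pics/t2.png',cv2.resize(im[180:330,70:430,::-1],None,fx=2.2,fy=2.2,interpolation=cv2.INTER_CUBIC))"
```

```text
tcp_pos: [0.4987, 0.2249, 0.2406]
force: [2.0, -0.3, -4.0]
finger_gap: 0.417
gripper_force: 50.6
tcp_pos: [0.4908, 0.3393, 0.2411]
force: [-0.5, -0.8, -4.9]
finger_gap: 0.415
gripper_force: 50.7
tool shift cm [-0.32  0.22 11.11] tcp [0.4908 0.3393 0.2411] t 20.18
tool y angle 104.0 z [-0.004 -0.002 -1.   ]
wz -0.3007132653916358
```

View pics/t2.png

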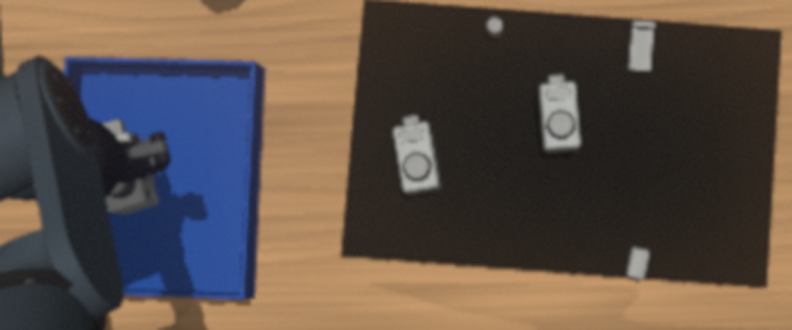

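The top view shows the two good latches unmoved with their noses drawn in at (411,121) and (557,78), and the gripper with the latch over the crate. Lowering.

```bash
python3 -m inch '[{"dx":-0.2,"dy":0.1,"dz":3,"wx":0,"wy":0,"wz":0},{"dx":0,"dy":0,"dz":4,"wx":0,"wy":0,"wz":0},{"dx":0,"dy":0,"dz":4,"wx":0,"wy":0,"wz":0},{"dx":0,"dy":0,"dz":2.5,"wx":0,"wy":0,"wz":0},{"dx":0,"dy":0,"dz":0.7,"wx":0,"wy":0,"wz":0},{"dx":0,"dy":0,"dz":0,"wx":0,"wy":0,"wz":0},{"dx":0,"dy":0,"dz":0,"wx":0,"wy":0,"wz":0}]' | grep -E "tcp|^force|gap|gri"
```

```text
tcp_pos: [0.4945, 0.3418, 0.1022]
force: [-0.4, 0.2, -4.4]
finger_gap: 0.415
gripper_force: 50.7
```

```bash
python3 -m inch '[{"dx":0,"dy":0,"dz":0.3,"wx":0,"wy":0,"wz":0},{"dx":0,"dy":0,"dz":0.3,"wx":0,"wy":0,"wz":0},{"dx":0,"dy":0,"dz":0.2,"wx":0,"wy":0,"wz":0},{"dx":0,"dy":0,"dz":0.1,"wx":0,"wy":0,"wz":0},{"dx":0,"dy":0,"dz":0,"wx":0,"wy":0,"wz":0}]' | grep -E "tcp|^force|gap|gri"
for i in 1 2; do python3 -m inch '[{"dx":0,"dy":0,"dz":0.05,"wx":0,"wy":0,"wz":0},{"dx":0,"dy":0,"dz":0.05,"wx":0,"wy":0,"wz":0}]' | grep -E "tcp|^force"; done
```

```text
tcp_pos: [0.4935, 0.3417, 0.0918]
force: [-0.1, -0.8, -5.3]
finger_gap: 0.411
gripper_force: 50.7
tcp_pos: [0.4936, 0.3417, 0.0911]
force: [-1.4, 0.7, -0.6]
tcp_pos: [0.4936, 0.3417, 0.091]
force: [-2.4, -0.7, 7.8]
```

```bash
python3 -m inch '[{"dx":0,"dy":0,"dz":-0.05,"wx":0,"wy":0,"wz":0},{"dx":0,"dy":0,"dz":0,"wx":0,"wy":0,"wz":0}]' | grep -E "tcp|^force"
python3 -m inch '[{"dx":0,"dy":0,"dz":0,"wx":0,"wy":0,"wz":0},{"dx":0,"dy":0,"dz":0,"wx":0,"wy":0,"wz":0},{"dx":0,"dy":0,"dz":0,"wx":0,"wy":0,"wz":0},{"dx":0,"dy":0,"dz":0,"wx":0,"wy":0,"wz":0},{"dx":0,"dy":0,"dz":-1,"wx":0,"wy":0,"wz":0},{"dx":0,"dy":0,"dz":-3,"wx":0,"wy":0,"wz":0},{"dx":0,"dy":0,"dz":-4,"wx":0,"wy":0,"wz":0},{"dx":0,"dy":0,"dz":-4,"wx":0,"wy":0,"wz":0},{"dx":0,"dy":0,"dz":0,"wx":0,"wy":0,"wz":0}]' 0.9 | grep -E "t:|tcp|^force|gap|gri"
python3 -c "
from h import *
a=eyes.snapshot('wrist')[:,:,::-1];b=eyes.snapshot('scene')[:,:,::-1][90:330,190:540]
cv2.imwrite('pics/f.png',np.vstack([cv2.resize(a,(400,300)),cv2.resize(b,(400,274))]))"
```

```text
tcp_pos: [0.4936, 0.3417, 0.091]
force: [-1.7, -1.1, 5.8]
t: 23.6
tcp_pos: [0.4954, 0.3426, 0.2147]
tool_rot: [-0.122, 0.993, 0.001, 0.004]
force: [0.6, 0.1, -0.9]
finger_gap: 0.899
gripper_force: 0.0
```

View pics/f.png

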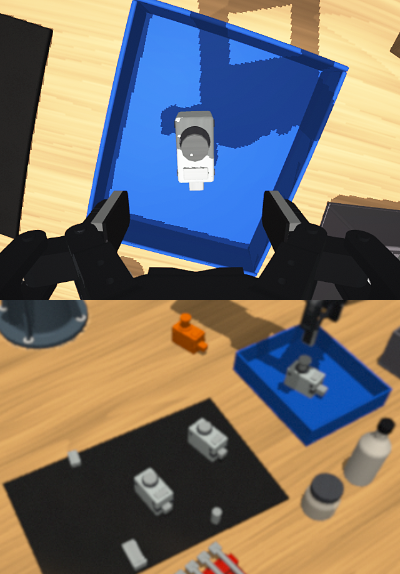

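The stiff latch stands upright in the crate with its cap up at (195,145). On the mat, both good latches stand with their caps low at (205,425) and (150,478). Handing in.

```bash
python3 -c "
from station import workorder
print(workorder.sign_off())"
```

```text
the job is handed in; nothing more can be done
None
```

The job is handed in: the left and middle latches clicked and stay on the mat with plungers down, and the right one had not clicked at 11.9 N, so it stands upright on the crate floor with its plunger up.

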